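# Set a brass wall flange in the holding jig and throw its cam clamp

### The job

Without picking it up, push the brass wall flange across the jig's plate until it sits square against the fence and fully up to the end stop. Then push the cam lever round, as far as it will go, so that it clamps the flange there. Keep the flange flat on the plate all the time and leave the cups, the bar and the brush where they are.

Things in the scene. Friction and masses are not known exactly. Their poses are not given: they have to be found in the camera images.
- jig: Holding jig bolted to the bench, fixed: grey plate 180 (x) by 340 (y) by 15 mm, its -y end open. Origin: centre of the plate's underside, on the bench; z up, +x away from the robot, +y to the robot's left (turned up to 0.35 rad). Plate top at z = 15 mm. A flange fully home has its origin at x = 27, y = 70, z = 15 mm in this frame, axes parallel to the jig's.
- fence_face (a point): Middle of the working face of the fence, at its foot: jig x = 55, y = 0, z = 15 mm. The fence is a bright steel bar along the jig's y on the far side of the plate, from y = -160 to +160 mm, 20 mm high above the plate; its working face looks to jig -x.
- stop_face (a point): Middle of the working face of the end stop, at its foot: jig x = 27, y = 125, z = 15 mm. The end stop is a steel block at the +y end of the fence, jig x from 2 to 52 mm, 20 mm high above the plate; its working face looks to jig -y.
- cam_pivot (a point): Vertical pivot of the cam lever, at the plate's top: jig x = -21.5, y = 70, z = 15 mm. Round it under the arm turns the cam, a steel disc of 32 mm diameter, top 13 mm above the plate, 5 mm off centre. Open, it leaves the flange some 4 to 7 mm of play off the fence.
- flange: Cast brass wall flange, about 0.65 kg, the only loose thing on the jig: foot 56 (x) by 110 (y) by 12 mm thick, upright hollow round boss in its middle (40 mm across at the root, 34 at the top, top 40 mm above the underside). Origin: centre of the foot's underside; z up. Starts towards the jig's -y end, off the fence, askew by up to 0.35 rad. Slides when pushed with some 2 to 8 N.
- cam_lever (a joint): Angle of the cam lever about its pivot, rad, growing counter-clockwise seen from above, 0 to 1.85 (stop). Starts open, 0 to 0.3. At 0 the arm points 165 degrees counter-clockwise from jig +x (almost at the robot), at 1.8 along jig -y. Nips a flange at the fence from about 1.56 on; firmly closed above 1.7. Moves with about 1.5 N at the knob, under 10 N as it nips; stays where it is left.
- lever_knob (a point): Centre of the black ball knob (22 mm diameter) on the cam lever's arm, 80 mm from the pivot and 41 mm above the bench. The arm is a straight steel bar 10 mm wide from the pivot to the knob, from 22 to 30 mm above the plate, free underneath beyond the cam.
- cup_left: Brass cup standing on the bench left of the jig, 52 mm across the mouth, 62 mm high; origin: centre of its underside. Leave alone.
- cup_right: Brass cup like the other, standing on the bench right of the jig; origin: centre of its underside. Leave alone.
- compound_bar: Brown-red bar of polishing compound, 45 by 115 (y) by 34 mm high, on the bench between the robot and the jig; origin: centre of its underside. Leave alone.
- bench_brush: Bench brush lying on the bench beyond the fence; origin: underside, in the middle of its length. Leave alone.
Not all that is in view belongs to the job. What is shaped like the flange but black or purple is not meant.

How it is judged:
On the way, in this order (a step that is already met when the one before it is completed fails the run):
1. the flange is pushed home against fence and end stop while the lever is still open (x of flange in the frame of jig between 0.023 and 0.031 m and y of flange in the frame of jig between 0.066 and 0.074 m and angle between the y axis of flange and the y axis of jig, either way round below 0.07 rad and value of joint cam_lever below 1 rad), for 0.2 s.
2. the cam lever is swung over and clamps the flange (value of joint cam_lever above 1.65 rad and contact force between cam_lever and flange above 0.5 N), for 0.2 s.
At the end, for the whole second after the job is handed in: The flange lies at rest flat on the plate, within 2 mm of the fence and 3 mm of the end stop, square to them within 0.03 rad, and the cam lever is closed beyond 1.65 rad and presses on the flange with more than 0.5 N (all of step 2 and x of flange in the frame of jig between 0.025 and 0.029 m and y of flange in the frame of jig between 0.067 and 0.073 m and angle between the y axis of flange and the y axis of jig, either way round below 0.03 rad and z of flange in the frame of jig below 0.0175 m and linear speed of flange below 0.01 m/s and velocity of joint cam_lever below 0.05 rad/s); the robot touches nothing.
It fails at once if the flange is lifted off the plate or tipped (z of flange in the frame of jig above 0.023 m or angle between flange's own z axis and vertical above 0.15 rad).
It fails at once if a cup, the compound bar or the brush is moved by more than 20 mm (distance of any of cup_left, cup_right, compound_bar, bench_brush from where it was at the start of the episode above 0.02 m).
It also fails if it takes over 72 s, if anything falls off the work surface, if the arm or the gripper's body presses on something with over 40 N, if the wrist force passes 120 N, or if a joint passes its speed limit or range.

### The arm

A 7-joint arm with a two-finger parallel gripper is mounted at the origin on the work surface. World frame = base frame: x ahead of the robot, y to its left, z up, the work surface at z = 0. Lengths are in m, angles in rad, forces in N, time in s.
With the tool pointing down it reaches from about 0.425 to 0.875 m from the base axis. Payload 4.7 kg.
Tool frame: the origin (TCP) lies on the centre line of the jaws, within the pads' length; the fingertips stand 8 mm ahead of it and the grasp point (between the pads) lies 11 mm behind it; z points along the fingers, y is the direction in which the jaws open and shut (so a half turn about z gives the same grasp; the last joint's range is limited). The gripper opens to 87 mm and grips with 3 to 60 N. Pads are 19 mm wide; open, the fingers measure 117 mm over their backs; the gripper's body (75 mm by 190 mm) begins 51 mm behind the grasp point.
Start: joints at [-1.311, 0.321, -0.07, 1.45, 0.023, 1.371, -0.057], TCP at [0.158, 0.63, 0.231] pointing down, gripper open.
Joint ranges: [-2.86, 2.86], [-0.3, 2.09], [-1.38, 1.24], [0.06, 2.45], [-1.56, 4.7], [0.09, 2.05], [-2.69, 2.69]. Speed limits (rad/s): [2.57, 2.57, 3.14, 3.14, 3.14, 3.14, 3.14].

### API

Orientations are given as a unit quaternion [x, y, z, w].
In Python, from bench import ctrl gives the robot as it stands.
- The arm moves only by the shell command python3 -m creep 'ROWS'. ROWS is JSON, one flat list of numbers, 5 for each row, row after row: the shift along the tool's x, y, z in m, then the turn about the tool's z in rad, then the opening, from 0 (shut) to 1 (fully open). In form: [tx, ty, tz, turn, fingers, tx, ty, tz, turn, fingers, ...]. A call has 1 to 12 rows; each row is the pose to reach, as a shift and turn from the pose commanded when the call began, along the tool's axes at that moment; what a row does not reach only later rows make up. A row lasts 1/12 s, in which the tool goes at most 41.7 mm and 7.16 degrees, less where a joint would pass 70% of its speed; a pose out of reach is approached as far as the arm can. A call with a gripper value outside its range is refused whole. The fingers move at their own pace and stop on an object; the grip force is fixed at half the most. Time passes only in rows, so rows that repeat a pose let the fingers close. It gives the time, the measured TCP pose, the force and the opening at its end, in the units of the state.
- ctrl.state(): the state, without advancing time (a new reading comes with each control period).
- ctrl.snapshot(name): name is "scene" or "top"; returns (picture, depth): 384x512x3 uint8, blue, green, red; 384x512 float32, m along the optical axis (not along the pixel's ray), 0 where there is no reading.
- ctrl.camera_params(name): a dict with "camera_matrix" (3x3 intrinsics, pixels), "world_to_cam" (4x4, takes a point from world to camera coordinates). Camera axes: x right, y down, z forward; pixel columns grow to the right and rows downward; lengths in m; the calibration is good to about 2 mm. A picture is of the moment at which its call begins. camera_params takes no time and is no camera call.
- ctrl.hand_in(): hands the job in, once; it reports no verdict.
Trained networks look in the newest picture that a camera, given by its name, has taken for a name from the list of things; names that differ only in an ending like _2 or _b are one class to them, and where a whole thing is asked for, a point or a joint stands for the part that bears it (a point fixed in the world has none). Each returns a list of dicts, best first, with "confidence" (0 to 1); they miss things now and then, are a little off and sometimes report something else, mostly with a low value. They report only what shows in the picture. A call takes as long as a camera call. They do not tell look-alikes from the thing itself.
- ctrl.look_for(thing, camera): "rect" ([left, top, width, height] in pixels, round what is visible of it).
- ctrl.outline_of(thing, camera): "pixels" (384x512 bool, what is visible of it) and "rect" ([left, top, width, height] in pixels, round what is visible of it).
The state is a dict: "time_s": time; "joint_positions": joint angles; "joint_vel": joint speeds; "effort": joint torques, N m; "tool_pos": TCP position; "ee_rot": TCP orientation; "ft_force": force on the tool from outside, world axes, zero at the start; "moment": the same for the moment, N m; "gripper_width": finger opening in m.
Only numpy, scipy, OpenCV 4.12 (cv2) and the standard library are available. Lean on these libraries where they do the work, as an engineer would, in place of code of your own. Each camera call takes 0.05 s, during which the arm holds its last target. There are 200 camera calls.

## Working session

There is one attempt and no reset: what is moved stays moved. The work goes in short steps, Python scripts to look and compute and a shell command to move; the robot and the scene stay as the last step left them, time stands still between calls to the robot, and variables do not carry over. Pictures are saved under pics/ and viewed, about 8 in all and at most 12, crops included, and the job is handed in when it is done.

```bash
ls; mkdir -p pics; python3 - <<'E'
from bench import ctrl
import cv2,numpy as np
s=ctrl.state();print({k:np.round(v,3).tolist() for k,v in s.items()})
ims=[]
for c in("scene","top"):
    p,d=ctrl.snapshot(c);np.save(f"{c}_d.npy",d);cv2.imwrite(f"{c}.png",p)
    k=ctrl.camera_params(c);print(c,np.round(k["camera_matrix"],1).tolist(),np.round(k["world_to_cam"],3).tolist())
    for t in("flange","jig","lever_knob","cam_lever","cup_left","compound_bar","bench_brush"):
        print(c,t,[(np.round(r["rect"]).tolist(),round(r["confidence"],2)) for r in ctrl.look_for(t,c)[:3]])
    cv2.imwrite(f"pics/{c}0.png",cv2.resize(p,(800,600),interpolation=cv2.INTER_CUBIC))
E
```

```text
pics
{'time_s': 0.0, 'joint_positions': [-1.311, 0.322, -0.07, 1.452, 0.023, 1.371, -0.057], 'joint_vel': [0.0, 0.001, -0.002, -0.002, 0.0, 0.0, -0.001], 'effort': [0.0, -49.128, -0.404, -31.253, -0.064, 0.044, 0.0], 'tool_pos': [0.158, 0.63, 0.229], 'ee_rot': [0.123, 0.992, -0.001, -0.0], 'ft_force': [-0.329, -0.061, -0.11], 'moment': [-0.017, -0.038, 0.013], 'gripper_width': 0.087}
scene [[434.9, 0.0, 260.7], [0.0, 434.9, 206.7], [0.0, 0.0, 1.0]] [[0.271, 0.963, 0.005, -0.142], [0.582, -0.159, -0.798, -0.271], [-0.767, 0.219, -0.603, 1.568], [0.0, 0.0, 0.0, 1.0]]
scene flange [([197.0, 174.0, 43.0, 21.0], 0.72), ([86.0, 237.0, 48.0, 29.0], 0.59), ([177.0, 216.0, 48.0, 38.0], 0.57)]
scene jig [([151.0, 192.0, 154.0, 93.0], 0.61)]
scene lever_knob [([228.0, 189.0, 23.0, 31.0], 0.74)]
scene cam_lever [([224.0, 191.0, 26.0, 29.0], 0.68)]
scene cup_left [([301.0, 190.0, 24.0, 32.0], 0.88)]
scene compound_bar [([141.0, 196.0, 42.0, 32.0], 0.95)]
scene bench_brush [([213.0, 255.0, 82.0, 40.0], 0.7), ([140.0, 198.0, 41.0, 31.0], 0.7)]
top [[360.6, 0.0, 253.8], [0.0, 360.6, 199.3], [0.0, 0.0, 1.0]] [[-0.018, -1.0, -0.004, 0.015], [-0.989, 0.018, -0.15, 0.565], [0.15, 0.002, -0.989, 1.078], [0.0, 0.0, 0.0, 1.0]]
top flange [([291.0, 185.0, 34.0, 31.0], 0.89), ([264.0, 262.0, 36.0, 21.0], 0.84), ([357.0, 192.0, 37.0, 21.0], 0.58)]
top jig [([230.0, 158.0, 118.0, 85.0], 0.91)]
top lever_knob [([268.0, 208.0, 11.0, 33.0], 0.43)]
top cam_lever [([268.0, 207.0, 13.0, 34.0], 0.7), ([228.0, 158.0, 119.0, 81.0], 0.56)]
top cup_left [([202.0, 199.0, 16.0, 18.0], 0.67), ([228.0, 158.0, 119.0, 86.0], 0.57)]
top compound_bar [([315.0, 225.0, 38.0, 27.0], 0.89), ([363.0, 146.0, 13.0, 14.0], 0.33)]
top bench_brush [([244.0, 142.0, 65.0, 21.0], 0.79)]
```

```bash
python3 - <<'E'
import cv2
a=cv2.imread('top.png')[130:300,180:407];cv2.imwrite('pics/topc.png',cv2.resize(a,(800,600),interpolation=cv2.INTER_CUBIC))
E
```

```text
(no output)
```

View pics/scene0.png

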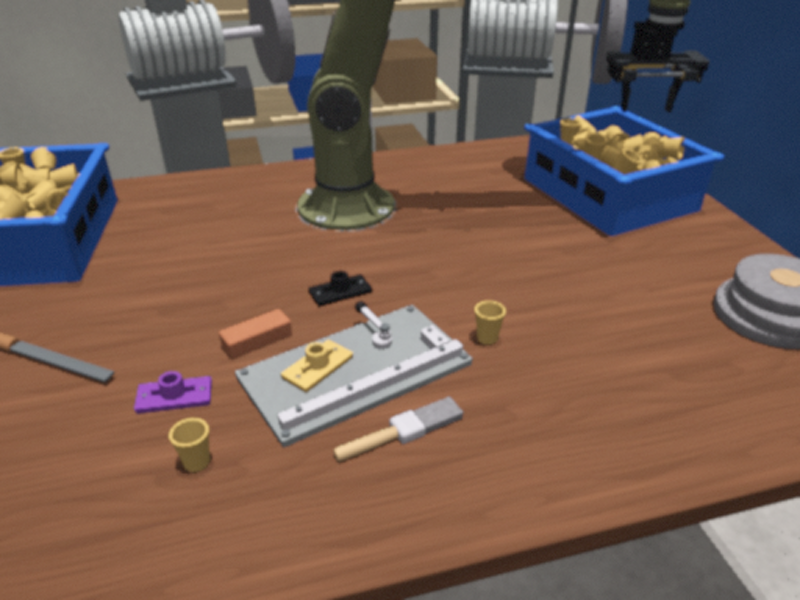

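View pics/topc.png

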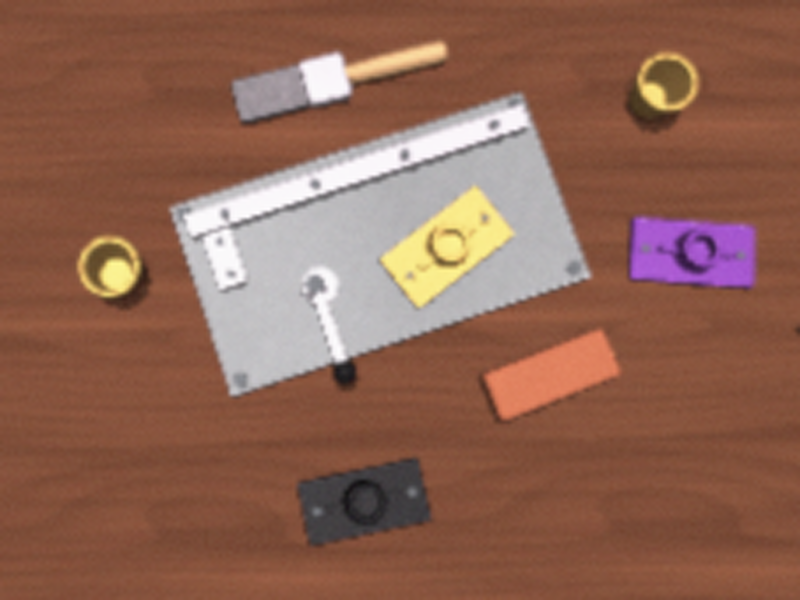

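The brass flange is on the jig at crop (448,247), which is top px (307,200). The look-alikes are purple at crop (690,250) and black at crop (365,500), both off the jig. Only the brass one fits the description. The lever is open with its knob at crop (344,372), and the fence is at the upper side. The stop is at crop (225,258). Next I measure.

```bash
cat > h.py <<'E'
import numpy as np,cv2
from bench import ctrl
def unproj(cam,uv,z):
    k=ctrl.camera_params(cam);K=k["camera_matrix"];T=np.array(k["world_to_cam"]);R,t=T[:3,:3],T[:3,3]
    uv=np.atleast_2d(uv).astype(float);r=np.c_[uv,np.ones(len(uv))]@np.linalg.inv(K).T@R
    o=-R.T@t
    return (o+r*((z-o[2])/r[:,2])[:,None])[:,:2]
def fit(model,world):  # rigid 2D: world=R model+t
    m,w=model.mean(0),world.mean(0);a,b=model-m,world-w
    th=np.arctan2((a[:,0]*b[:,1]-a[:,1]*b[:,0]).sum(),(a*b).sum())
    R=np.array([[np.cos(th),-np.sin(th)],[np.sin(th),np.cos(th)]]);t=w-R@m
    return th,t,np.linalg.norm(model@R.T+t-world,axis=1)
def R2(th): return np.array([[np.cos(th),-np.sin(th)],[np.sin(th),np.cos(th)]])
def tojig(p,J): return (np.atleast_2d(p)-J[1:])@R2(J[0])
def rectc(mask): # min area rect corners
    c=max(cv2.findContours(mask.astype(np.uint8),0,1)[0],key=cv2.contourArea);return cv2.boxPoints(cv2.minAreaRect(c)),cv2.contourArea(c)
E
python3 - <<'E'
from h import *
cr=lambda l:np.array(l)*[227/800,170/600]+[180,130]-.5*0
w=unproj("top",cr([(522,94),(590,277),(232,395),(172,208)]),.015)
m=np.array([(.09,-.17),(-.09,-.17),(-.09,.17),(.09,.17)])
th,t,e=fit(m,w);J=np.r_[th,t];print("jig",J.round(4),e.round(4))
w=unproj("top",cr([(475,186),(514,235),(418,308),(380,260)]),.027)
f=np.array([(.028,-.055),(-.028,-.055),(-.028,.055),(.028,.055)])
th2,t2,e=fit(f,w);print("fl",th2,t2,e.round(4),"in jig",tojig(t2,J),th2-th)
kn=unproj("top",cr([(344,372)]),.041);print("knob jig",tojig(kn,J),kn)
print("fence ends z.035",tojig(unproj("top",cr([(530,130),(190,238)]),.035),J))
print("stop face",tojig(unproj("top",cr([(235,228),(245,285)]),.035),J))
print("bar",tojig(unproj("top",cr([(484,377),(603,330),(620,374),(502,420)]),.034),J))
np.save("J.npy",J)
# scene check
s=ctrl.snapshot("scene");
for t,z in(("flange",.05),):
  for o in ctrl.outline_of(t,"scene")[:3]: print(o["rect"],o["confidence"])
w=unproj("scene",np.array([(412,308),(471,361),(287,440),(237,374)])*.64,.015);
th,t,e=fit(m[[2,3,0,1]],w);print("scene jig",th,t,e.round(4))
print(J[1:]+R2(J[0])@[.027,.07])
E
```

```text
jig [ 0.3001  0.5694 -0.1034] [0.0013 0.0012 0.0016 0.0018]
fl 0.634654293391188 [ 0.56201335 -0.16210902] [0.0003 0.0006 0.001  0.001 ] in jig [[-0.02437105 -0.05388301]] 0.3345676280713456
knob jig [[-0.10122617  0.07018682]] [[ 0.4519174  -0.06630237]]
fence ends z.035 [[ 0.05168232 -0.15876156]
 [ 0.05389796  0.16159663]]
stop face [[ 0.04992966  0.12082526]
 [-0.0013021   0.12820854]]
bar [[-0.14338177 -0.04515303]
 [-0.13737058 -0.15825515]
 [-0.17805178 -0.15886688]
 [-0.1832869  -0.04746608]]
[195.7, 173.9, 42.2, 20.8] 0.92
[84.8, 235.9, 49.0, 29.5] 0.81
[179.5, 217.5, 47.1, 33.6] 0.68
scene jig 0.30225879900469266 [ 0.57953701 -0.10072767] [0.0066 0.006  0.01   0.004 ]
[ 0.57446849 -0.0285768 ]
```

```bash
cat >> h.py <<'E'
from scipy.spatial.transform import Rotation as Ro
def plan(*targets):  # targets: (jx,jy,z,dyaw of tool y from jig y): prints rows from the pose now
    J=np.load("J.npy");s=ctrl.state();R=Ro.from_quat(s["ee_rot"]).as_matrix();p=np.array(s["tool_pos"])
    yaw=np.arctan2(R[1,1],R[0,1])-np.pi/2-J[0]
    print("now jig",tojig(p[:2],J).round(4),"z",p[2].round(4),"yaw",round(yaw,4),"t",round(s["time_s"],2),"F jig",np.r_[R2(J[0]).T@np.array(s["ft_force"])[:2],s["ft_force"][2]].round(1),"w",round(s["gripper_width"],4),"j7",round(s["joint_positions"][6],2))
    for t in targets:
        w=np.r_[J[1:]+R2(J[0])@t[:2],t[2]]
        print(t,"->",(R.T@(w-p)).round(4),"turn",round(-((t[3]-yaw+np.pi)%(2*np.pi)-np.pi),4))
E
python3 - <<'E'
from h import *
J=np.load("J.npy");print(tojig([.5,.38],J))
plan((*tojig([.5,.38],J)[0],.229,0),(-.097,-.055,.15,0))
E
```

```text
[[0.07663597 0.48233097]]
now jig [[-0.1759  0.8226]] z 0.2306 yaw -0.5458 t 0.9 F jig [ 0.5  0.1 -0.2] w 0.0871 j7 -0.06
(np.float64(0.07663597346543982), np.float64(0.4823309697716218), 0.229, 0) -> [-0.3925 -0.1598  0.0016] turn -0.5458
(-0.097, -0.055, 0.15, 0) -> [-0.523  -0.7092  0.0806] turn -0.5458
```

```bash
python3 -m creep '[-0.39,-0.16,0,-0.546,0.69,-0.39,-0.16,0,-0.546,0.69,-0.39,-0.16,0,-0.546,0.69,-0.39,-0.16,0,-0.546,0.69,-0.39,-0.16,0,-0.546,0.69,-0.39,-0.16,0,-0.546,0.69,-0.39,-0.16,0,-0.546,0.69,-0.39,-0.16,0,-0.546,0.69,-0.39,-0.16,0,-0.546,0.69,-0.39,-0.16,0,-0.546,0.69,-0.39,-0.16,0,-0.546,0.69,-0.39,-0.16,0,-0.546,0.69]'; python3 -c "
from h import *
plan((-.097,-.055,.15,0))"
```

```text
time_s: 1.9
tool_pos: [0.502, 0.3755, 0.2305]
ee_rot: [-0.145, 0.989, -0.001, 0.001]
ft_force: [-0.9, 0.3, 0.5]
gripper_width: 0.0599
now jig [[0.0772 0.4775]] z 0.2305 yaw -0.0088 t 1.9 F jig [-0.7  0.6  0.5] w 0.0599 j7 1.2
(-0.097, -0.055, 0.15, 0) -> [ 0.1697 -0.5338  0.0816] turn -0.0088
```

```bash
python3 -m creep '[0.17,-0.534,0.08,-0.004,0.69,0.17,-0.534,0.08,-0.004,0.69,0.17,-0.534,0.08,-0.004,0.69,0.17,-0.534,0.08,-0.004,0.69,0.17,-0.534,0.08,-0.004,0.69,0.17,-0.534,0.08,-0.004,0.69,0.17,-0.534,0.08,-0.004,0.69,0.17,-0.534,0.08,-0.004,0.69,0.17,-0.534,0.08,-0.004,0.69,0.17,-0.534,0.08,-0.004,0.69,0.17,-0.534,0.08,-0.004,0.69,0.17,-0.534,0.08,-0.004,0.69]'; python3 -c "
from h import *
plan((-.097,-.055,.15,0))"
```

```text
time_s: 2.9
tool_pos: [0.4935, -0.1145, 0.16]
ee_rot: [-0.153, 0.988, 0.001, 0.001]
ft_force: [1.1, 0.8, 0.5]
gripper_width: 0.0598
now jig [[-0.0757  0.0118]] z 0.16 yaw 0.0068 t 2.9 F jig [1.3 0.5 0.5] w 0.0598 j7 2.09
(-0.097, -0.055, 0.15, 0) -> [ 0.0217 -0.0667  0.01  ] turn 0.0068
```

```bash
python3 -m creep '[0.022,-0.066,0.01,0.007,0.69,0.022,-0.066,0.01,0.007,0.69,0.022,-0.066,0.04,0.007,0.69,0.022,-0.066,0.07,0.007,0.69,0.022,-0.066,0.07,0.007,0.69,0.022,-0.066,0.07,0.007,0.69]'; python3 - <<'E'
from h import *
plan((-.097,-.055,.0275,0))
p,d=ctrl.snapshot("top");cv2.imwrite('pics/t1.png',cv2.resize(p[130:300,180:407],(800,600),interpolation=cv2.INTER_CUBIC))
E
```

```text
time_s: 3.4
tool_pos: [0.4915, -0.1823, 0.0889]
ee_rot: [-0.149, 0.989, 0.001, -0.002]
ft_force: [-0.1, -0.3, 0.7]
gripper_width: 0.06
now jig [[-0.0977 -0.0523]] z 0.0889 yaw -0.001 t 3.4 F jig [-0.2 -0.2  0.7] w 0.06 j7 2.27
(-0.097, -0.055, 0.0275, 0) -> [-0.0009 -0.0028  0.0614] turn -0.001
```

View pics/t1.png

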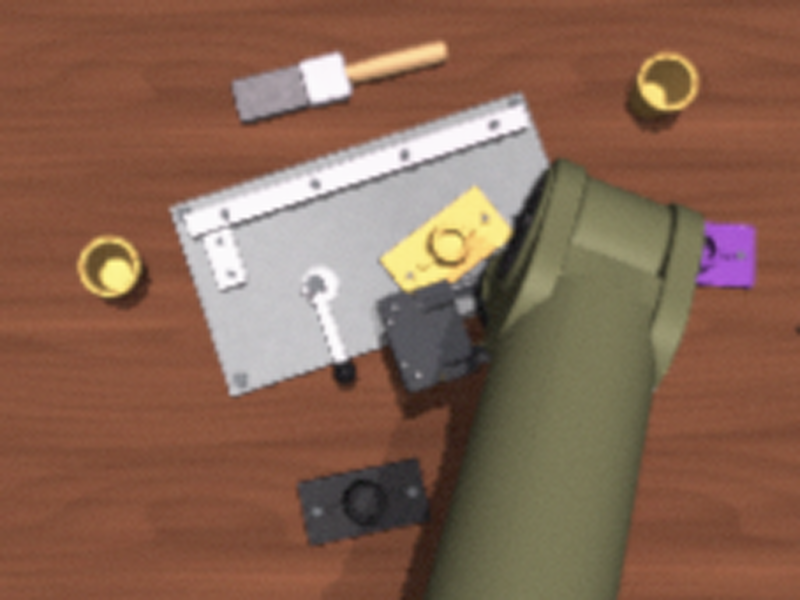

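The image shows the gripper on the -x side of the flange, clear of the knob at crop (344,372) and of the bar. Next I descend and push towards the fence.

```bash
python3 -m creep '[0,-0.003,0.03,0,0.69,0,-0.003,0.061,0,0.69,0,-0.003,0.061,0,0.69,0,-0.003,0.061,0,0.69]';python3 -c "
from h import *
plan((-.02,-.055,.0275,0))"; python3 -m creep '[-0.01,0,0,0,0.69,-0.018,0,0,0,0.69,-0.025,0,0,0,0.69,-0.031,0,0,0,0.69,-0.037,0,0,0,0.69,-0.043,0,0,0,0.69,-0.049,0,0,0,0.69,-0.055,0,0,0,0.69,-0.060,0,0,0,0.69,-0.065,0,0,0,0.69,-0.07,0,0,0,0.69,-0.075,0,0,0,0.69]';python3 -c "
from h import *
plan((-.0105,-.055,.0275,0))"
```

```text
time_s: 3.78
tool_pos: [0.4934, -0.1862, 0.0296]
ee_rot: [-0.149, 0.989, 0.0, -0.0]
ft_force: [0.2, -0.6, 0.2]
gripper_width: 0.06
now jig [[-0.097  -0.0566]] z 0.0296 yaw -0.0016 t 3.78 F jig [-0.  -0.6  0.2] w 0.06 j7 2.33
(-0.02, -0.055, 0.0275, 0) -> [-0.077   0.0017  0.0021] turn -0.0016
time_s: 4.78
tool_pos: [0.5653, -0.1652, 0.0287]
ee_rot: [-0.148, 0.989, -0.0, -0.0]
ft_force: [-2.5, -1.2, -0.8]
gripper_width: 0.0595
now jig [[-0.0221 -0.0578]] z 0.0287 yaw -0.0034 t 4.78 F jig [-2.7 -0.4 -0.8] w 0.0595 j7 2.29
(-0.0105, -0.055, 0.0275, 0) -> [-0.0116  0.0029  0.0012] turn -0.0034
```

```bash
python3 -m creep '[-0.003,0,0,0,0.69,-0.006,0,0,0,0.69,-0.008,0,0,0,0.69,-0.010,0,0,0,0.69,-0.012,0,0,0,0.69,-0.012,0,0,0,0.69]';python3 -c "
from h import *
plan((-.0105,-.055,.0275,0))"; python3 -m creep '[-0.001,0,0,0,0.69,-0.002,0,0,0,0.69,-0.003,0,0,0,0.69,-0.003,0,0,0,0.69]';python3 -c "
from h import *
plan((-.0105,-.055,.0275,0))"
```

```text
time_s: 5.28
tool_pos: [0.5769, -0.1614, 0.0289]
ee_rot: [-0.148, 0.989, -0.0, 0.0]
ft_force: [-1.4, -1.0, -1.5]
gripper_width: 0.0599
now jig [[-0.0099 -0.0576]] z 0.0289 yaw -0.0026 t 5.28 F jig [-1.6 -0.5 -1.5] w 0.0599 j7 2.28
(-0.0105, -0.055, 0.0275, 0) -> [0.0006 0.0026 0.0014] turn -0.0026
time_s: 5.62
tool_pos: [0.5772, -0.1614, 0.0288]
ee_rot: [-0.148, 0.989, 0.0, -0.002]
ft_force: [-8.1, -1.5, 3.1]
gripper_width: 0.06
now jig [[-0.0097 -0.0577]] z 0.0288 yaw -0.0032 t 5.62 F jig [-8.2  1.   3.1] w 0.06 j7 2.28
(-0.0105, -0.055, 0.0275, 0) -> [0.0008 0.0027 0.0013] turn -0.0032
```

```bash
python3 -m creep '[-0.002,0,0,0,0.69,-0.002,0,0,0,0.69,0.02,0,0,0,0.69,0.025,0,-0.03,0,0.69,0.025,0,-0.07,0,0.69,0.025,0,-0.09,0,0.69,0.025,0,-0.09,0,0.69]';python3 - <<'E'
from h import *
plan((.027,-.15,.12,-np.pi/2))
E
```

```text
time_s: 6.2
tool_pos: [0.5604, -0.1688, 0.1254]
ee_rot: [-0.148, 0.989, -0.001, 0.007]
ft_force: [-0.1, 0.3, 0.3]
gripper_width: 0.0602
now jig [[-0.0279 -0.0598]] z 0.1254 yaw -0.003 t 6.2 F jig [0.  0.3 0.3] w 0.0602 j7 2.24
(0.027, -0.15, 0.12, -1.5707963267948966) -> [-0.0551 -0.09    0.0065] turn 1.5678
```

```bash
python3 -m creep '[-0.055,-0.09,0,1.568,0.23,-0.055,-0.09,0,1.568,0.23,-0.055,-0.09,0,1.568,0.23,-0.055,-0.09,0,1.568,0.23,-0.055,-0.09,0,1.568,0.23,-0.055,-0.09,0,1.568,0.23,-0.055,-0.09,0,1.568,0.23,-0.055,-0.09,0,1.568,0.23,-0.055,-0.09,0,1.568,0.23,-0.055,-0.09,0,1.568,0.23,-0.055,-0.09,0,1.568,0.23,-0.055,-0.09,0,1.568,0.23]';python3 - <<'E'
from h import *
plan((.024,-.15,.12,-np.pi/2))
p,d=ctrl.snapshot("top");cv2.imwrite('pics/t2.png',cv2.resize(p[130:300,180:407],(800,600),interpolation=cv2.INTER_CUBIC))
E
```

```text
time_s: 7.2
tool_pos: [0.6356, -0.2373, 0.1188]
ee_rot: [0.568, 0.823, 0.001, 0.001]
ft_force: [-0.3, 0.5, 0.1]
gripper_width: 0.0199
now jig [[ 0.0237 -0.1474]] z 0.1188 yaw -1.5081 t 7.2 F jig [-0.1  0.5  0.1] w 0.0199 j7 0.98
(0.024, -0.15, 0.12, -1.5707963267948966) -> [-0.0026  0.0001 -0.0012] turn 0.0626
```

View pics/t2.png

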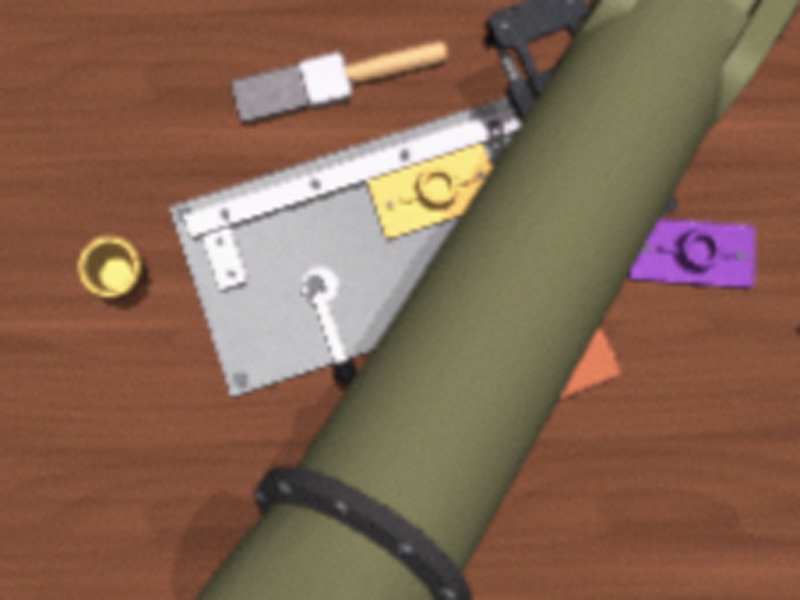

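The flange is now square against the fence, with its boss at crop (437,188) and its +y end at crop x≈367-387. I check its y position and the clearance to the right cup.

```bash
python3 - <<'E'
from h import *
J=np.load("J.npy");cr=lambda l:np.array(l)*[227/800,170/600]+[180,130]
print(tojig(unproj("top",cr([(437,188)]),.055),J),tojig(unproj("top",cr([(367,181),(387,240)]),.027),J),"cup",tojig(unproj("top",cr([(668,83)]),.062),J))
E
```

```text
[[ 0.02493215 -0.05792497]] [[ 0.0547591  -0.00559021]
 [-0.00163739 -0.00515569]] cup [[ 0.04899744 -0.28126306]]
```

```bash
python3 -m creep '[0,0,0,0.063,0.23,0,0,0.04,0.063,0.23,0,0,0.08,0.063,0.23,0,0,0.091,0.063,0.23,0,0,0.091,0.063,0.23,0,0,0.091,0.063,0.23]';python3 -c "
from h import *
plan((.024,.0055,.0275,-np.pi/2))"
```

```text
time_s: 7.75
tool_pos: [0.6348, -0.2377, 0.0279]
ee_rot: [0.591, 0.807, 0.0, 0.0]
ft_force: [-0.4, 0.1, 0.7]
gripper_width: 0.0202
now jig [[ 0.0228 -0.1476]] z 0.0279 yaw -1.5639 t 7.75 F jig [-0.4  0.2  0.7] w 0.0202 j7 0.98
(0.024, 0.0055, 0.0275, -1.5707963267948966) -> [0.1531 0.0022 0.0004] turn 0.0069
```

```bash
python3 -m creep '[0.01,0.001,0,0.007,0.23,0.018,0.001,0,0.007,0.23,0.025,0.001,0,0.007,0.23,0.032,0.001,0,0.007,0.23,0.039,0.001,0,0.007,0.23,0.046,0.001,0,0.007,0.23,0.053,0.001,0,0.007,0.23,0.060,0.001,0,0.007,0.23,0.067,0.001,0,0.007,0.23,0.074,0.001,0,0.007,0.23,0.081,0.001,0,0.007,0.23,0.087,0.001,0,0.007,0.23]';python3 - <<'E'
from h import *
plan((.024,.0055,.0275,-np.pi/2))
p,d=ctrl.snapshot("top");cv2.imwrite('pics/t3.png',cv2.resize(p[130:300,180:407],(800,600),interpolation=cv2.INTER_CUBIC))
E
```

```text
time_s: 8.75
tool_pos: [0.6094, -0.1543, 0.0284]
ee_rot: [0.594, 0.804, 0.0, 0.001]
ft_force: [1.1, -4.7, 4.1]
gripper_width: 0.0205
now jig [[ 0.0232 -0.0605]] z 0.0284 yaw -1.5729 t 8.75 F jig [-0.3 -4.8  4.1] w 0.0205 j7 0.85
(0.024, 0.0055, 0.0275, -1.5707963267948966) -> [0.066  0.0007 0.0008] turn -0.0021
```

View pics/t3.png

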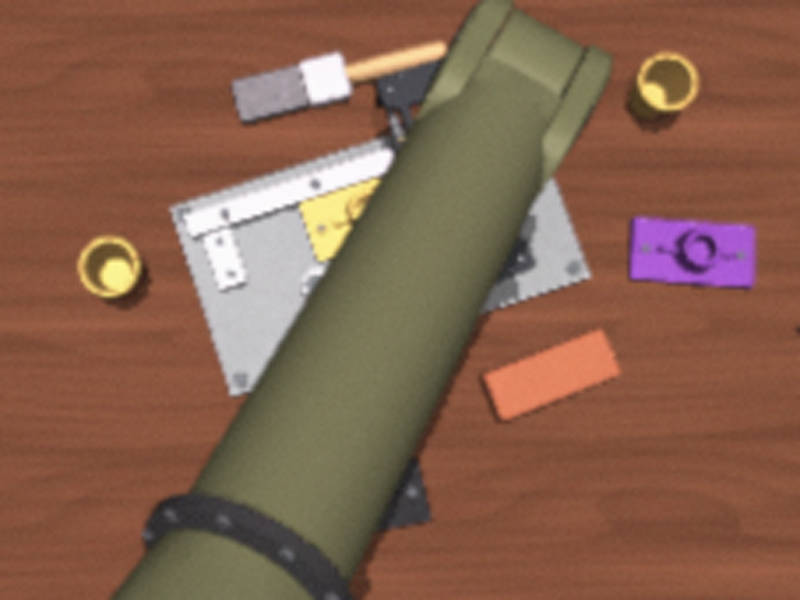

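The flange is sliding along the fence with its +y end at crop x≈300-318, still square. I continue.

```bash
python3 -m creep '[0.006,0.001,0,0,0.23,0.012,0.001,0,0,0.23,0.018,0.001,0,0,0.23,0.024,0.001,0,0,0.23,0.029,0.001,0,0,0.23,0.034,0.001,0,0,0.23,0.039,0.001,0,0,0.23,0.044,0.001,0,0,0.23,0.049,0.001,0,0,0.23,0.053,0.001,0,0,0.23,0.057,0.001,0,0,0.23,0.060,0.001,0,0,0.23]';python3 -c "
from h import *
plan((.024,.0055,.0275,-np.pi/2))"; python3 -m creep '[0.002,0,0,0,0.23,0.004,0,0,0,0.23,0.006,0,0,0,0.23,0.007,0,0,0,0.23,0.007,0,0,0,0.23]';python3 -c "
from h import *
plan((.024,.0055,.0275,-np.pi/2))"
```

```text
time_s: 9.8
tool_pos: [0.5921, -0.0966, 0.0278]
ee_rot: [0.594, 0.804, -0.0, -0.0]
ft_force: [1.2, -5.5, 2.5]
gripper_width: 0.0197
now jig [[ 0.0238 -0.0002]] z 0.0278 yaw -1.5726 t 9.8 F jig [-0.5 -5.6  2.5] w 0.0197 j7 0.75
(0.024, 0.0055, 0.0275, -1.5707963267948966) -> [0.0057 0.0002 0.0003] turn -0.0018
time_s: 10.22
tool_pos: [0.5904, -0.0909, 0.0278]
ee_rot: [0.594, 0.804, -0.0, 0.0]
ft_force: [1.2, -5.6, 1.8]
gripper_width: 0.0201
now jig [[0.0238 0.0057]] z 0.0278 yaw -1.5731 t 10.22 F jig [-0.5 -5.7  1.8] w 0.0201 j7 0.74
(0.024, 0.0055, 0.0275, -1.5707963267948966) -> [-0.0002  0.0002  0.0003] turn -0.0023
```

```bash
P='python3 -c "from h import *;plan()"'; python3 -m creep '[0.001,0,0,0,0.23,0.002,0,0,0,0.23,0.003,0,0,0,0.23,0.003,0,0,0,0.23]' >/dev/null; eval $P; python3 -m creep '[0.001,0,0,0,0.23,0.002,0,0,0,0.23,0.003,0,0,0,0.23,0.003,0,0,0,0.23]'>/dev/null; eval $P
```

```text
now jig [[0.0237 0.0058]] z 0.028 yaw -1.5745 t 10.55 F jig [  1.1 -11.7  -0.9] w 0.0199 j7 0.73
now jig [[0.0235 0.006 ]] z 0.0283 yaw -1.5759 t 10.88 F jig [  1.  -16.5  -2.4] w 0.0199 j7 0.73
```

The flange is home: the force rose to 16 N with the tool at y=6 mm, where 5.5 mm was predicted. I back off, lift and plan the lever arc.

```bash
python3 -m creep '[-0.02,0,0,0,0.23,-0.03,0,-0.03,0,0,-0.03,0,-0.07,0,0,-0.03,0,-0.09,0,0,-0.03,0,-0.09,0,0]';python3 - <<'E'
from h import *
plan((-.074,.1,.115,-np.pi/2))
for q in np.arange(.25,2.0,.15):
    f=np.radians(165)+q;n=np.array([np.sin(f),-np.cos(f)])
    c=np.array([-.0215,.07])+.052*np.array([np.cos(f),np.sin(f)])+n*(.005+.015*abs(n[0])+.0095*abs(n[1]))
    print(round(q,2),c.round(4),"tool(x=jy,y=jx) from (-.074,.1):",(c[1]-.1).round(3),(c[0]+.074).round(3))
E
```

```text
time_s: 11.3
tool_pos: [0.6, -0.1117, 0.122]
ee_rot: [0.594, 0.804, 0.003, 0.001]
ft_force: [0.6, -0.6, -0.8]
gripper_width: 0.0031
now jig [[ 0.0268 -0.0169]] z 0.122 yaw -1.5721 t 11.3 F jig [ 0.4 -0.7 -0.8] w 0.0031 j7 0.71
(-0.074, 0.1, 0.115, -1.5707963267948966) -> [ 0.1168 -0.101   0.0065] turn -0.0013
0.25 [-0.0733  0.0853] tool(x=jy,y=jx) from (-.074,.1): -0.015 0.001
0.4 [-0.0753  0.0792] tool(x=jy,y=jx) from (-.074,.1): -0.021 -0.001
0.55 [-0.0766  0.0728] tool(x=jy,y=jx) from (-.074,.1): -0.027 -0.003
0.7 [-0.0771  0.066 ] tool(x=jy,y=jx) from (-.074,.1): -0.034 -0.003
0.85 [-0.0765  0.0588] tool(x=jy,y=jx) from (-.074,.1): -0.041 -0.003
1.0 [-0.0749  0.0514] tool(x=jy,y=jx) from (-.074,.1): -0.049 -0.001
1.15 [-0.0719  0.0439] tool(x=jy,y=jx) from (-.074,.1): -0.056 0.002
1.3 [-0.0675  0.0368] tool(x=jy,y=jx) from (-.074,.1): -0.063 0.007
1.45 [-0.0618  0.0301] tool(x=jy,y=jx) from (-.074,.1): -0.07 0.012
1.6 [-0.0547  0.0244] tool(x=jy,y=jx) from (-.074,.1): -0.076 0.019
1.75 [-0.0465  0.0199] tool(x=jy,y=jx) from (-.074,.1): -0.08 0.028
1.9 [-0.0386  0.0167] tool(x=jy,y=jx) from (-.074,.1): -0.083 0.035
```

```bash
python3 -m creep '[0.117,-0.101,0,0,0,0.117,-0.101,0,0,0,0.117,-0.101,0,0,0,0.117,-0.101,0,0,0,0.117,-0.101,0,0,0,0.117,-0.101,0.02,0,0]';python3 - <<'E'
from h import *
plan((-.074,.1,.034,-np.pi/2))
p,d=ctrl.snapshot("top");q,d=ctrl.snapshot("scene")
a=cv2.resize(p[150:260,210:360],(800,587)[:2] and (400,293),interpolation=cv2.INTER_CUBIC);b=cv2.resize(q[180:290,140:310],(453,293),interpolation=cv2.INTER_CUBIC)[:,:400]
cv2.imwrite('pics/t4.png',cv2.resize(np.hstack([a,b]),(800,293)))
E
```

```text
time_s: 11.8
tool_pos: [0.4669, -0.0263, 0.0995]
ee_rot: [0.592, 0.806, 0.004, -0.001]
ft_force: [1.0, 0.2, -0.8]
gripper_width: 0.0004
now jig [[-0.0751  0.1039]] z 0.0995 yaw -1.5671 t 11.8 F jig [ 1.  -0.1 -0.8] w 0.0004 j7 0.36
(-0.074, 0.1, 0.034, -1.5707963267948966) -> [-0.0044  0.0007  0.0655] turn 0.0037
```

View pics/t4.png

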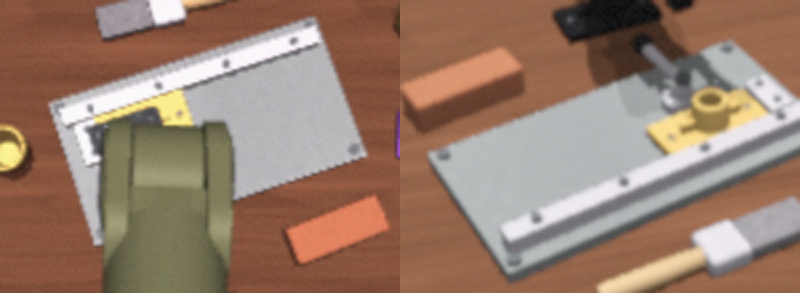

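The flange sits flush at the fence and stop, and the lever is still open. I descend behind the arm.

```bash
python3 -m creep '[-0.003,0,0.03,0.003,0,-0.003,0,0.06,0.003,0,-0.003,0,0.065,0.003,0,-0.003,0,0.065,0.003,0]';python3 -c "
from h import *
plan((-.074,.1,.034,-np.pi/2))"
```

```text
time_s: 12.23
tool_pos: [0.4653, -0.0343, 0.0312]
ee_rot: [0.596, 0.803, -0.003, -0.002]
ft_force: [0.0, -0.2, 0.8]
gripper_width: 0.0006
now jig [[-0.0789  0.0968]] z 0.0312 yaw -1.5767 t 12.23 F jig [-0.  -0.2  0.8] w 0.0006 j7 0.5
(-0.074, 0.1, 0.034, -1.5707963267948966) -> [ 0.0032  0.0049 -0.0028] turn -0.0059
```

```bash
python3 -m creep '[-0.006,0.005,-0.003,0,0,-0.012,0.006,-0.003,0,0,-0.018,0.004,-0.003,0,0,-0.024,0.002,-0.003,0,0,-0.031,0.002,-0.003,0,0,-0.038,0.002,-0.003,0,0,-0.046,0.004,-0.003,0,0,-0.053,0.007,-0.003,0,0,-0.060,0.012,-0.003,0,0,-0.067,0.017,-0.003,0,0,-0.067,0.017,-0.003,0,0]';python3 -c "
from h import *
plan((-.0547,.0244,.034,-np.pi/2),(-.0465,.0199,.034,-np.pi/2),(-.0386,.0167,.034,-np.pi/2))"
```

```text
time_s: 13.15
tool_pos: [0.5048, -0.0951, 0.0361]
ee_rot: [0.596, 0.803, -0.001, 0.001]
ft_force: [0.3, -0.2, 0.8]
gripper_width: 0.0007
now jig [[-0.0592  0.0271]] z 0.0361 yaw -1.5771 t 13.15 F jig [ 0.2 -0.3  0.8] w 0.0007 j7 0.7
(-0.0547, 0.0244, 0.034, -1.5707963267948966) -> [-0.0026  0.0045  0.0021] turn -0.0063
(-0.0465, 0.0199, 0.034, -1.5707963267948966) -> [-0.0071  0.0128  0.0021] turn -0.0063
(-0.0386, 0.0167, 0.034, -1.5707963267948966) -> [-0.0102  0.0207  0.0021] turn -0.0063
```

```bash
python3 -m creep '[-0.001,0.003,0.001,0,0,-0.003,0.005,0.001,0,0,-0.004,0.007,0.001,0,0,-0.006,0.01,0.001,0,0,-0.007,0.013,0.001,0,0,-0.007,0.013,0.001,0,0]'>/dev/null;python3 -c "
from h import *
plan((-.0386,.0167,.034,-np.pi/2))";python3 -m creep '[-0.001,0.002,0,0,0,-0.002,0.004,0,0,0,-0.003,0.006,0,0,0,-0.003,0.007,0,0,0,-0.003,0.008,0,0,0,-0.003,0.008,0,0,0]'>/dev/null;python3 -c "
from h import *
plan((-.0386,.0167,.034,-np.pi/2))"
```

```text
now jig [[-0.0467  0.0225]] z 0.0348 yaw -1.5754 t 13.65 F jig [ 0.2  0.4 -0.7] w 0.0006 j7 0.72
(-0.0386, 0.0167, 0.034, -1.5707963267948966) -> [-0.0057  0.0081  0.0008] turn -0.0046
now jig [[-0.0396  0.0196]] z 0.0346 yaw -1.5758 t 14.15 F jig [-3.3  3.3  0.1] w 0.0004 j7 0.73
(-0.0386, 0.0167, 0.034, -1.5707963267948966) -> [-0.0029  0.001   0.0006] turn -0.005
```

```bash
P='python3 -c "from h import *;plan()"'; python3 -m creep '[0,0.001,0,0,0,0,0.002,0,0,0,0,0.003,0,0,0,0,0.003,0,0,0]' >/dev/null; eval $P; python3 -m creep '[0,0.001,0,0,0,0,0.002,0,0,0,0,0.003,0,0,0,0,0.003,0,0,0]'>/dev/null; eval $P
```

```text
now jig [[-0.0369  0.0193]] z 0.0346 yaw -1.5761 t 14.48 F jig [-4.   2.3 -0.4] w 0.0002 j7 0.73
now jig [[-0.0342  0.019 ]] z 0.0346 yaw -1.5763 t 14.82 F jig [-5.4  2.4  0.5] w 0.0004 j7 0.73
```

```bash
P='python3 -c "from h import *;plan()"'; for i in 1; do python3 -m creep '[0,0.001,0,0,0,0,0.002,0,0,0,0,0.003,0,0,0,0,0.003,0,0,0]' >/dev/null; eval $P; python3 -m creep '[0,0.001,0,0,0,0,0.002,0,0,0,0,0.003,0,0,0,0,0.003,0,0,0]'>/dev/null; eval $P; done; python3 - <<'E'
from h import *
q,d=ctrl.snapshot("scene");cv2.imwrite('pics/t5.png',cv2.resize(q[170:270,180:310],(780,600),interpolation=cv2.INTER_CUBIC))
E
```

```text
now jig [[-0.0327  0.0189]] z 0.0345 yaw -1.5764 t 15.15 F jig [-8.6  2.3  4.3] w 0.0003 j7 0.73
now jig [[-0.0326  0.0187]] z 0.0342 yaw -1.5771 t 15.48 F jig [-15.6   3.7   9.8] w 0.0003 j7 0.73
```

View pics/t5.png

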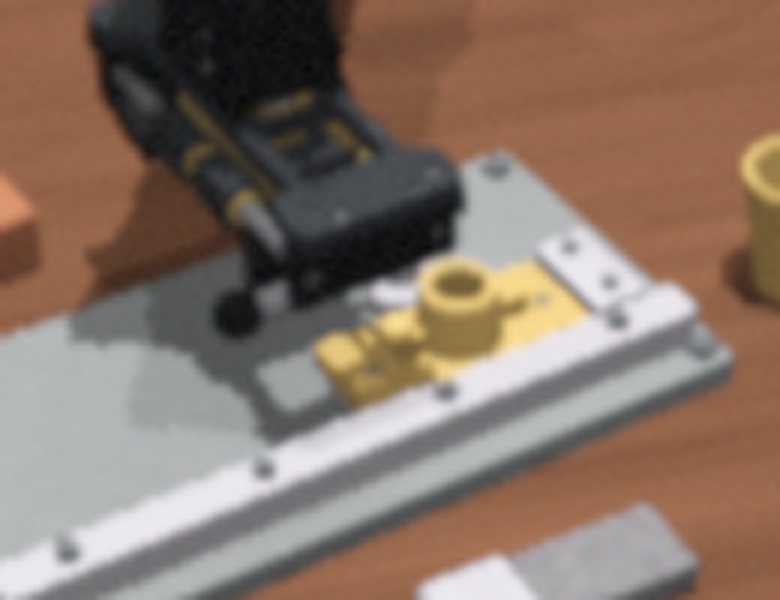

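The lever is hard on its stop: the knob is at crop (238,313), the force reached 16 N and the tool no longer moved. I retreat and check.

```bash
python3 -m creep '[0,-0.015,0,0,0,0,-0.03,0,0,0,0,-0.03,-0.04,0,0,0,-0.03,-0.08,0,0,0,-0.03,-0.12,0,0,0.04,-0.03,-0.14,0,0,0.08,-0.03,-0.14,0,0,0.12,-0.03,-0.14,0,0,0.16,-0.03,-0.14,0,0,0.2,-0.03,-0.14,0,0,0.24,-0.03,-0.14,0,0,0.28,-0.03,-0.14,0,0]'>/dev/null; python3 -m creep '[0.04,0,0,0,0,0.08,0,0,0,0,0.08,0,0,0,0,0.08,0,0,0,0]'; python3 - <<'E'
from h import *
plan()
p,d=ctrl.snapshot("top");cv2.imwrite('top6.png',p);cv2.imwrite('pics/t6.png',cv2.resize(p[130:300,180:407],(800,600),interpolation=cv2.INTER_CUBIC))
E
```

```text
time_s: 16.87
tool_pos: [0.4049, 0.2456, 0.1756]
ee_rot: [0.594, 0.805, 0.002, 0.001]
ft_force: [-0.1, -0.2, -0.3]
gripper_width: 0.0006
now jig [[-0.054  0.382]] z 0.1756 yaw -1.5713 t 16.87 F jig [-0.1 -0.2 -0.3] w 0.0006 j7 -0.32
```

View pics/t6.png

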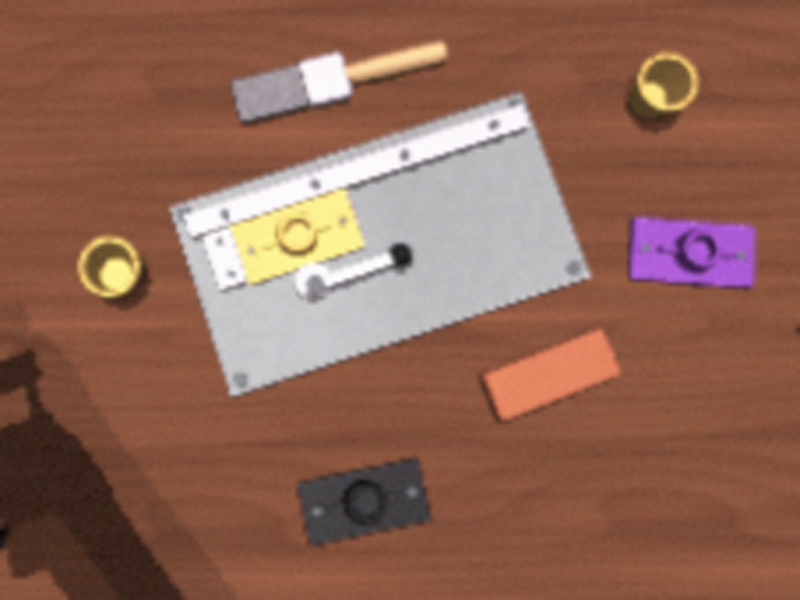

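```bash
python3 - <<'E'
from h import *
J=np.load("J.npy");cr=lambda l:np.array(l)*[227/800,170/600]+[180,130]
k=tojig(unproj("top",cr([(400,255)]),.041),J)[0];print("knob",k,"q",(np.arctan2(k[1]-.07,k[0]+.0215)-np.radians(165))%(2*np.pi))
print("boss",tojig(unproj("top",cr([(297,235)]),.055),J))
w=unproj("top",cr([(347,188),(365,244)]),.027);print("-y end",tojig(w,J))
p=cv2.imread("top6.png");h=cv2.cvtColor(p,cv2.COLOR_BGR2HSV)[180:220,230:290]
print("hand in",ctrl.hand_in())
E
```

```text
knob [-0.01949517 -0.00970755] q 1.8577427494671994
boss [[0.02382336 0.07190708]]
-y end [[0.05432923 0.01357759]
 [0.00109984 0.01469503]]
the job is handed in; nothing more can be done
hand in None
```

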